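Seat a drill core in the V-groove gauge

ROBOT

A 7-joint arm with a two-finger parallel gripper is mounted at the origin on a cart in front of the work surface, level with it; the furniture and walls round the work are solid. World frame = base frame: x ahead of the robot, y to its left, z up, the work surface at z = 0. Lengths are in m, angles in rad, forces in N, time in s.
With the tool pointing down it reaches from about 0.4 to 0.85 m from the base axis. Payload 4.5 kg.
Tool frame: the origin (TCP) lies at the very end of the fingers, on their centre line; the grasp point (between the pads) lies 19 mm behind it; z points along the fingers, y is the line along which they close (so a half turn about z gives the same grasp; the last joint's range is limited). The gripper opens to 85 mm and grips with 20 to 120 N. Pads are 22 mm wide; open, the fingers measure 114 mm over their backs; the gripper's body (76 mm by 85 mm) begins 54 mm behind the grasp point. The pads swing forward as they close: fully open they stand 13 mm farther back than shut.
Start: joints at [1.25, 0.689, -0.195, 1.565, 0.157, 0.902, -0.215], TCP at [0.217, -0.586, 0.231] pointing down, gripper open.
Joint ranges: [-3.01, 3.01], [-0.46, 2.08], [-1.47, 1.51], [0.13, 2.56], [-1, 4.14], [0.04, 2.09], [-2.66, 2.66]. Speed limits (rad/s): [2.57, 2.57, 3.14, 3.14, 3.14, 3.14, 3.14].

INTERFACE

Orientations are given as a unit quaternion [x, y, z, w].
In Python, from workcell import status, read_camera, camera_model, finish_job gives the robot as it stands.
- The arm moves only by the tool step_arm, never from a script. Its argument "plan" is one flat list of numbers, 4 for each row, row after row: the shift along the tool's x, y, z in m, then the turn about the tool's z in degrees. In form: [dx, dy, dz, turn, dx, dy, dz, turn, ...]. A call has 1 to 12 rows; each row is the pose to reach, as a shift and turn from the pose commanded when the call began, along the tool's axes at that moment; what a row does not reach only later rows make up. A row lasts 1/8 s, in which the tool goes at most 62.5 mm and 10.7 degrees, less where a joint would pass 70% of its speed; a pose out of reach is approached as far as the arm can. A call with a gripper value outside its range is refused whole. "grip" is the opening, from 0 (shut) to 1 (fully open), set as the call begins (left out, the last holds). The fingers move at their own pace and stop on an object; "squeeze" is the grip in N (left out, the last holds). Time passes only in rows, so rows that repeat a pose let the fingers close. It gives the time, the measured TCP pose, the force, the opening and the grip force at its end, in the units of the state.
- status.state(): the state, without advancing time (a new reading comes with each control period).
- read_camera(name): name is "side" or "top" or "wrist"; returns (picture, depth): 384x512x3 uint8, red, green, blue; 384x512 float32, m along the optical axis (not along the pixel's ray), 0 where there is no reading.
- camera_model(name): a dict with "fx", "fy", "cx", "cy" (pixels), "rvec" (rotation vector, rad) and "tvec" (3), from world to camera coordinates, as OpenCV has them. Camera axes: x right, y down, z forward; pixel columns grow to the right and rows downward; lengths in m; the calibration is good to about 2 mm. A picture is of the moment at which its call begins: read the wrist's pose just before it. camera_model takes no time and is no camera call; for the wrist camera it gives the pose at the moment of the call.
- finish_job(): hands the job in; it is judged then, once.
The state is a dict: "t": time; "qpos": joint angles; "qvel": joint speeds; "effort": joint torques, N m; "position": TCP position; "ee_rot": TCP orientation; "wrist_force": force on the tool from outside, world axes, zero at the start; "wrist_torque": the same for the moment, N m; "gripper_width": finger opening in m; "grasp_force": force on a finger pad.
Only numpy, scipy, OpenCV 4.12 (cv2) and the standard library are available. Lean on these libraries where they do the work, as an engineer would, in place of code of your own. Each camera call takes 0.05 s, during which the arm holds its last target. There are 200 camera calls.

TASK

Take the drill core from its rest, lay it in the V-groove of the core gauge on the open side of the sprung hold-down, blue-banded end towards the stop, and slide it along the groove under the hold-down until it presses the stop pad fully home. The stop's setting is not known, so feel for it: once the pad is home, press the core against it with about 6 N more than the drag (never over 12 N on the stop), then let go and leave the core there. Do not disturb the two amber bottles.

Things in the scene. Friction and masses are not known exactly. Their poses are not given: they have to be found in the camera images.
- core: Stone drill core, a cylinder 20 mm in diameter and 120 mm long, about 0.1 kg, grey with reddish and pale bands and a blue painted band near its front end. Origin at its centre on its axis; its x axis runs along the cylinder towards the blue-banded end. At the start it lies level in the core rest with its axis 32 mm above the worktop.
- core_front (a point): Centre of the core's front (blue-banded) end face, 60 mm from the core's centre.
- core_rest: Grey plastic rest fixed to the worktop, base 104 x 56 x 6 mm with two V cradles, each 10 mm thick, centred 42 mm either side of the middle, cradle tips 26.5 mm high; between them the core is free for the fingers. Origin at the centre of its underside, x along the core.
- core_gauge: Core gauge, fixed. Grey base plate 270 x 74 x 8 mm with an open 90-degree aluminium V trough along its x axis from x = -160 to +90 mm; lips 26.5 mm above the worktop, 21 mm apart over the outside. A core lying in it has its axis at y = 0, 32 mm up. Push towards +x. Lay the core in with its front end at x = -20 to -40 mm. Origin on the centre line at worktop height.
- amber_bottle: Amber dropper bottle, bystander, 39 mm in diameter, 104 mm tall, standing. Origin at the centre of its underside, z up.
- amber_bottle_2: A second amber dropper bottle, bystander, same size and origin.
- bridge (a point): Point on the gauge's centre line at x = +10 mm, 42 mm up, under a dark steel bridge (58 mm wide, 16 mm long, top 76 mm up, 42 mm between posts). The bridge carries the hold-down: a round brass shoe of radius 10 mm, sprung downward, which the core lifts by 2.5 mm as it slides under. It keeps the core in place and causes 1.5 to 5 N of drag all the way to the stop.
- stop_clamp: Blue clamp of the end stop, fixed astride the trough: 20 mm along the groove, 56 mm wide, top 53 mm above the worktop. Origin at its middle on the core's axis; x is the push direction. A spindle through it carries the round steel stop pad (18 mm across). The pad's face stands 20 to 38 mm before this origin; the spindle setting differs each time and is not reported: see it or feel for it.
- stop_pad (a joint): Travel of the stop pad on its spindle: 0 = sprung out, 0.003 m = pressed home on the solid stop. It gives way to 0.3 N over these 3 mm, which is less than the core's drag, and then stands firm: the stop is felt as a rise of the push above the steady sliding drag.
Things that resemble listed ones, but are neither listed nor needed, are in the scene too. Of the things that look like the core, the middle-sized one is meant.

How it is judged:
On the way, in this order (a step that is already met when the one before it is completed fails the run):
1. the core lies in the groove, short of the hold-down (x of core_front in the frame of core_gauge between -0.07 and 0.002 m and y of core in the frame of core_gauge between -0.004 and 0.004 m and z of core in the frame of core_gauge below 0.036 m and angle between the x axis of core and the x axis of core_gauge, either way round below 0.06 rad), for 0.2 s.
2. the core presses the end stop with more than 3 N for 0.3 s (contact force between core and stop_clamp above 3 N), for 0.3 s.
At the end, for the whole second after the job is handed in: The core lies at rest in the groove under the hold-down, within 3 mm of the groove's axis and 0.04 rad of its direction, its blue-banded end at the stop (more than 30 mm along the gauge), keeping the stop pad in to within 1.5 mm of home (value of joint stop_pad above 0.0015 m and x of core_front in the frame of core_gauge above 0.03 m and y of core in the frame of core_gauge between -0.003 and 0.003 m and z of core in the frame of core_gauge below 0.035 m and angle between the x axis of core and the x axis of core_gauge, either way round below 0.04 rad and linear speed of core below 0.005 m/s); the robot touches nothing.
It fails at once if the core presses the end stop with more than 12 N (contact force between core and stop_clamp above 12 N).
It fails at once if an amber bottle is moved more than 20 mm or knocked over (distance of any of amber_bottle, amber_bottle_2 from where it was at the start of the episode above 0.02 m or angle between any of amber_bottle, amber_bottle_2's own z axis and vertical above 0.3 rad).
It also fails if it takes over 67 s, if anything falls off the work surface, if the arm or the gripper's body presses on something with over 40 N, if the wrist force passes 120 N, or if a joint passes its speed limit or range.

## Working session

There is one attempt and no reset: what is moved stays moved. The work goes in short steps, Python scripts to look and compute and a tool call to move; the robot and the scene stay as the last step left them, time stands still between calls to the robot, and variables do not carry over. Pictures are saved under pics/ and viewed, at most 10 in all, crops included, and the job is handed in when it is done.

Besides the shell and the picture viewer there is one more tool, called by a JSON object that holds its "op" and its "data", one argument or row to a line. step_arm: Moves the arm, as the interface text tells. Its arguments: {"type":"object","properties":{"plan":{"type":"array"},"grip":{"type":"number"},"squeeze":{"type":"number"}},"required":["plan"]}

```bash
mkdir -p pics
cat > h.py <<'E'
import numpy as np, cv2
from workcell import status, read_camera, camera_model, finish_job
from scipy.spatial.transform import Rotation as R
def cloud(name):
    m=camera_model(name); im,d=read_camera(name)
    v,u=np.mgrid[0:384,0:512]
    c=np.stack([(u-m['cx'])/m['fx']*d,(v-m['cy'])/m['fy']*d,d],-1)
    Rm=R.from_rotvec(np.ravel(m['rvec'])).as_matrix()
    P=(c-np.ravel(m['tvec']))@Rm
    P[d==0]=np.nan
    return im,P
def save(n,im,s=1): cv2.imwrite('pics/'+n,cv2.resize(im[...,::-1],None,fx=s,fy=s,interpolation=cv2.INTER_CUBIC))
E
python3 - <<'E'
from h import *
s=status.state(); print(s['t'],s['position'],s['ee_rot'])
for n in('top','side'):
    im,P=cloud(n); save(n+'0.png',im,1.5); np.savez('/tmp/'+n,im=im,P=P)
E
```

```text
0.0 [ 0.21682877 -0.58547551  0.23047011] [ 9.84294929e-01  1.76529288e-01 -2.53950800e-04 -9.15455902e-04]
```

View pics/top0.png

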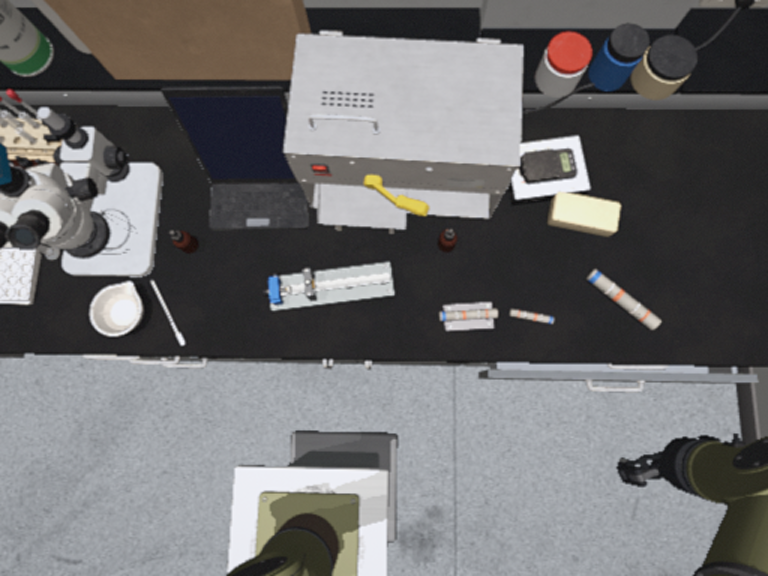

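View pics/side0.png

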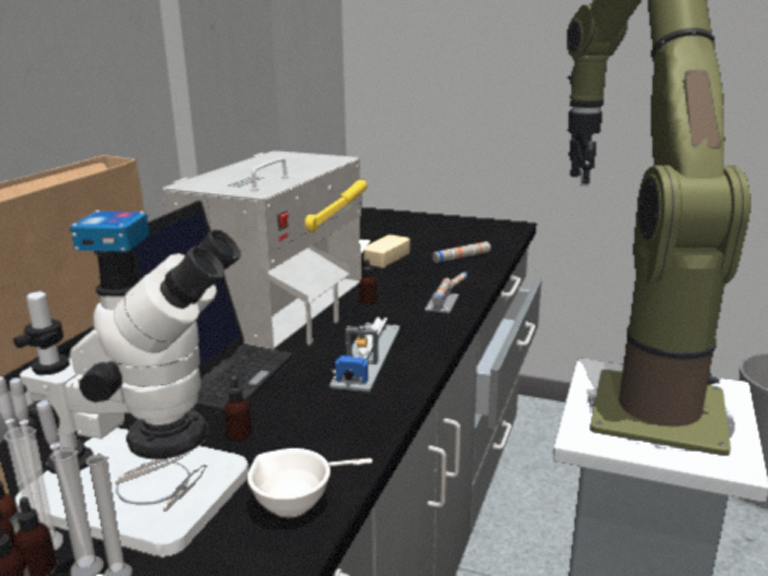

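The top view shows three core-like things: in the rest (468,315), a small one (531,316) and a large one (625,300). The middle-sized one lies in the rest, with its blue end at left (443,315). The gauge runs from its open end (392,280) to the blue stop (274,290), with the bridge at (309,283). The bottles stand at (447,238) and (182,240).

Run:
```python
from h import *
z=np.load('/tmp/top.npz'); im,P=z['im'],z['P']
save('crop1.png',im[170:240,170:450],2.8)
def reg(n,u0,u1,v0,v1,zl,zh):
    q=P[v0:v1,u0:u1].reshape(-1,3); c=im[v0:v1,u0:u1].reshape(-1,3)
    k=(q[:,2]>zl)&(q[:,2]<zh); q=q[k]
    r=cv2.minAreaRect((q[:,:2]*1000).astype(np.float32)); print(n,len(q),np.round(r[0],1),np.round(r[1],1),round(r[2],1),'z',np.round(np.percentile(q[:,2],[5,50,95,100]),4)); return q
reg('core',285,338,195,225,.028,.06)
reg('rest',285,338,195,225,.003,.06)
reg('small',338,375,200,220,.005,.06)
reg('large',385,450,170,225,.008,.06)
reg('gauge base',172,270,168,212,.004,.012)
reg('gauge',172,270,168,212,.004,.1)
reg('trough',172,270,168,212,.014,.04)
reg('clamp+bridge',172,270,168,212,.045,.1)
reg('b1',285,312,145,172,.01,.15)
reg('b2',108,135,145,172,.01,.15)
hsv=cv2.cvtColor(im,cv2.COLOR_RGB2HSV)
bl=(hsv[...,0]>98)&(hsv[...,0]<125)&(hsv[...,1]>130)&(hsv[...,2]>70)
for n,a in(('blue core',(285,338,195,225)),('clamp',(172,200,180,212))):
    q=P[a[2]:a[3],a[0]:a[1]][bl[a[2]:a[3],a[0]:a[1]]]; print(n,len(q),np.round(np.nanmedian(q,0),4))
```

```text
core 234 [ 468.2 -325.1] [ 20.2 118. ] 4.0 z [0.0318 0.0377 0.0423 0.0447]
rest 502 [ 472.5 -323.8] [ 94.7 167.3] 1.0 z [0.0034 0.0094 0.0415 0.0447]
small 134 [ 470.3 -462.5] [29.2 91.2] 0.4 z [0.0073 0.0119 0.0158 0.0202]
large 506 [ 508.6 -656.4] [171.7  29. ] 50.0 z [0.0133 0.0235 0.0288 0.0331]
gauge base 864 [533.7 -43.6] [285.5 132.3] 88.9 z [0.0043 0.0065 0.0099 0.0119]
gauge 1589 [533.8 -37.4] [297.9 132.3] 88.9 z [0.0044 0.0093 0.0721 0.0803]
trough 467 [520.9 -23.2] [ 68.  270.3] 1.0 z [0.0156 0.0216 0.0354 0.0399]
clamp+bridge 218 [518.7  49.1] [57.6 95.1] 8.4 z [0.0466 0.0538 0.0768 0.0803]
b1 148 [ 627.2 -280.1] [38.1 32.7] 68.4 z [0.0174 0.0562 0.0981 0.1033]
b2 187 [617.3 288.6] [30.1 38. ] 64.4 z [0.0144 0.0551 0.0972 0.1039]
blue core 2 [ 0.4647 -0.2711  0.0398]
clamp 121 [0.5121 0.0872 0.0496]
```

View pics/crop1.png

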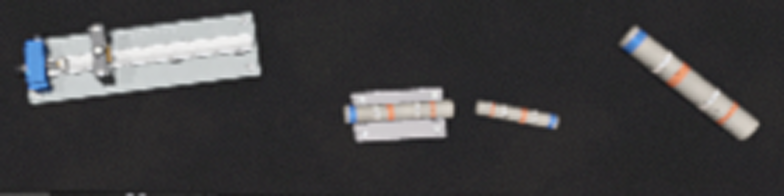

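The enlarged crop confirms it: the core in the rest measures 118 x 20 mm, against roughly 75 mm for the small one and 170 mm for the large one. I'll move above it and look from near with the wrist camera.

```bash
cat >> h.py <<'E'
def delta(p,yaw=None):
    s=status.state(); r=R.from_quat(s['ee_rot']); x=r.as_matrix()[:,0]; cy=np.degrees(np.arctan2(x[1],x[0]))
    d=r.inv().apply(np.array(p)-s['position'])
    print('d',np.round(d,4),'turn',None if yaw is None else round((cy-yaw+180)%360-180,2),'yaw',round(cy,2),'pos',np.round(s['position'],4),'t',round(s['t'],2),'F',np.round(s['wrist_force'],2),'w',round(s['gripper_width'],4),'gf',round(s['grasp_force'],1))
E
python3 -c "
from h import *
delta([.468,-.325,.2],94)"
```

```text
d [ 0.326  -0.157   0.0308] turn -73.67 yaw 20.33 pos [ 0.2169 -0.5856  0.2306] t 0.1 F [-0.05 -0.18  1.45] w 0.0855 gf 0.0
```

{"op": "step_arm", "data": {
  "plan": [0.04,-0.02,0,-9,0.085,-0.04,0,-19,0.13,-0.063,0,-29,0.18,-0.087,0,-39,0.225,-0.108,0,-49,0.27,-0.13,0,-59,0.305,-0.147,0.015,-68,0.326,-0.157,0.03,-73.7,0.326,-0.157,0.03,-73.7,0.326,-0.157,0.03,-73.7,0.326,-0.157,0.03,-73.7],
  "grip": 1
}}

```text
t: 1.48
position: [0.4672, -0.3275, 0.2016]
ee_rot: [0.683, 0.73, -0.001, 0.0]
wrist_force: [-0.1, -0.5, 1.3]
gripper_width: 0.0853
grasp_force: 0.0
```

Run:
```python
from h import *
delta([.468,-.325,.12],94)
im,P=cloud('wrist'); save('w1.png',im,1.2); np.savez('/tmp/w1',im=im,P=P)
k=(P[...,2]>.034)&(P[...,2]<.05)&(abs(P[...,0]-.468)<.03)&(abs(P[...,1]+.325)<.08)
q=P[k]; print(len(q)); r=cv2.minAreaRect((q[:,:2]*1000).astype(np.float32)); print(r, np.percentile(q[:,2],[50,99]))
```

```text
d [0.0026 0.001  0.0816] turn -0.19 yaw 93.81 pos [ 0.4672 -0.3275  0.2016] t 1.48 F [-0.06 -0.48  1.33] w 0.0853 gf 0.0
2579
((470.6737060546875, -324.2279357910156), (19.40381622314453, 120.5462875366211), 4.46549129486084) [0.04089899 0.0434349 ]
```

View pics/w1.png

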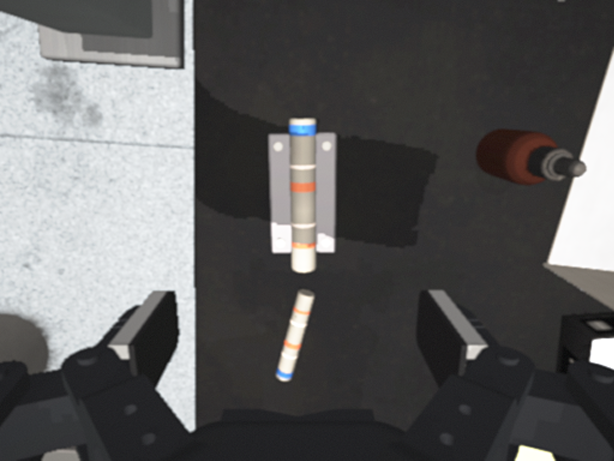

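The wrist picture shows the core in its rest (302,195), blue end at (302,128) pointing to +y, the small one behind at (295,335) and a bottle at (530,160). The fit gives a 120.5 x 19.4 mm core, centre (0.4706,-0.3242), axis at 94.4°. I'm going down to it.

{"op": "step_arm", "data": {
  "plan": [0.002,0.003,0.05,-0.5,0.003,0.004,0.1,-0.5,0.003,0.004,0.12,-0.5,0.003,0.004,0.12,-0.5,0.003,0.004,0.12,-0.5]
}}

```text
t: 2.15
position: [0.4727, -0.3231, 0.0825]
ee_rot: [0.679, 0.734, 0.0, 0.001]
wrist_force: [0.3, 0.1, -0.5]
gripper_width: 0.0855
grasp_force: 0.0
```

```bash
python3 -c "
from h import *
delta([.4706,-.3242,.026],94.4)"
```

```text
d [-0.0008 -0.0023  0.0565] turn 0.08 yaw 94.48 pos [ 0.4727 -0.3231  0.0825] t 2.15 F [ 0.26  0.11 -0.49] w 0.0855 gf 0.0
```

{"op": "step_arm", "data": {
  "plan": [-0.001,-0.002,0.03,0,-0.001,-0.002,0.05,0,-0.001,-0.002,0.0565,0,-0.001,-0.002,0.0565,0,-0.001,-0.002,0.0565,0]
}}

```text
t: 2.78
position: [0.471, -0.3239, 0.0259]
ee_rot: [0.679, 0.734, 0.0, 0.001]
wrist_force: [0.4, -0.4, -0.4]
gripper_width: 0.0852
grasp_force: 0.0
```

{"op": "step_arm", "data": {
  "plan": [0,0,0,0,0,0,0,0,0,0,0,0,0,0,0,0,0,0,0,0,0,0,0,0,0,0,0,0,0,0,0,0],
  "grip": 0,
  "squeeze": 30
}}

```text
t: 3.78
position: [0.4711, -0.3235, 0.0251]
ee_rot: [0.679, 0.735, 0.001, 0.001]
wrist_force: [1.7, 0.1, 2.4]
gripper_width: 0.019
grasp_force: 31.5
```

```bash
python3 -c "
from h import *
delta([.4706,-.3242,.12],94.4)
im,P=cloud('wrist'); save('w2.png',im,1)"
```

```text
d [-0.0007 -0.0004 -0.0949] turn 0.14 yaw 94.54 pos [ 0.4711 -0.3235  0.0251] t 3.77 F [1.73 0.06 2.4 ] w 0.019 gf 31.5
```

{"op": "step_arm", "data": {
  "plan": [0,0,-0.01,0,0,0,-0.03,0,0,0,-0.07,0,0.02,0,-0.12,0,0.06,0.02,-0.17,0,0.1,0.03,-0.19,0,0.13,0.04,-0.2,0,0.13,0.04,-0.2,0,0.13,0.04,-0.2,0,0.13,0.04,-0.2,0]
}}

```text
t: 5.08
position: [0.4984, -0.1922, 0.2241]
ee_rot: [0.679, 0.734, -0.001, -0.001]
wrist_force: [0.4, -0.0, -1.6]
gripper_width: 0.0188
grasp_force: 31.3
```

Run:
```python
from h import *
delta([.52,-.1,.1],95)
im,P=cloud('wrist'); save('w3.png',im,1.2); np.savez('/tmp/w3',im=im,P=P)
```

```text
d [0.0903 0.0289 0.124 ] turn -0.6 yaw 94.4 pos [ 0.4984 -0.1922  0.2241] t 5.08 F [ 0.35 -0.02 -1.55] w 0.0188 gf 31.3
```

View pics/w3.png

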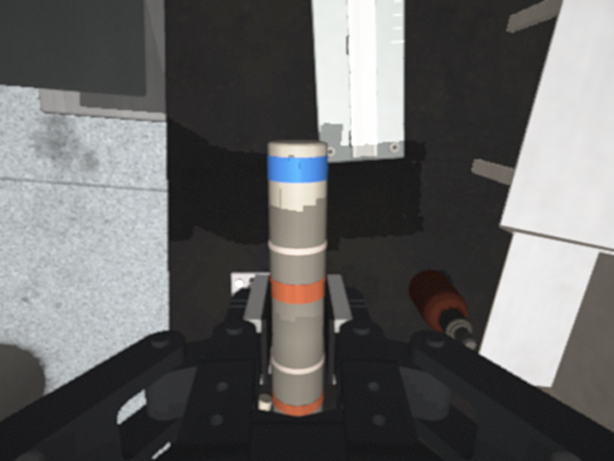

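The core is held, straight and level, with its blue end forward (298,165); the gauge's open end is at (362,155). I'm going higher and forward to see the whole gauge.

{"op": "step_arm", "data": {
  "plan": [0.03,0.005,-0.03,0,0.07,0.02,-0.06,0,0.09,0.03,-0.07,0,0.09,0.03,-0.07,0,0.09,0.03,-0.07,0,0.09,0.03,-0.07,0]
}}

```text
t: 5.88
position: [0.5216, -0.1005, 0.2938]
ee_rot: [0.68, 0.734, -0.001, -0.001]
wrist_force: [-0.2, -0.2, -2.0]
gripper_width: 0.0185
grasp_force: 31.3
```

Run:
```python
from h import *
delta([.52,-.1,.1],95)
im,P=cloud('wrist'); save('w4.png',im,1.2); np.savez('/tmp/w4',im=im,P=P)
```

```text
d [ 0.0007 -0.0011  0.1938] turn -0.62 yaw 94.38 pos [ 0.5216 -0.1005  0.2938] t 5.88 F [-0.17 -0.19 -1.97] w 0.0185 gf 31.3
```

View pics/w4.png

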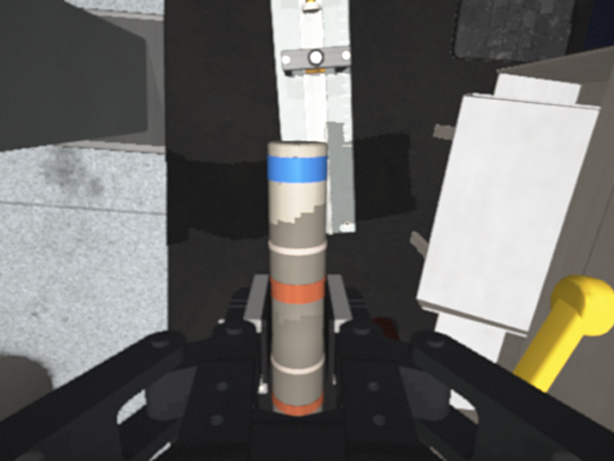

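The picture shows the bridge at (315,60), the trough beneath, the pad at (310,5) and the core still held straight. I'm fitting the gauge frame from the clouds.

Run:
```python
from h import *
for f in('w3','w4'):
    P=np.load(f'/tmp/{f}.npz')['P']; Q=P.reshape(-1,3)
    box=(abs(Q[:,0]-.53)<.075)&(Q[:,1]>-.19)&(Q[:,1]<.13)
    Q=Q[box]
    print(f,'zmax hist',np.histogram(Q[:,2],[0.003,.012,.02,.024,.029,.035,.06,.07,.08,.1])[0])
    b=Q[(Q[:,2]>.066)&(Q[:,2]<.082)]
    if len(b)>50:
        r=cv2.minAreaRect((b[:,:2]*1000).astype(np.float32)); print('bridge',r,np.median(b[:,2]))
    # per-slice extents of base (z>.0045) and of lips (z .02-.029)
    for nm,lo,hi in(('base',.005,.012),('lips',.021,.030)):
        S=Q[(Q[:,2]>lo)&(Q[:,2]<hi)]; rows=[]
        for y in np.arange(-.18,.12,.01):
            s=S[abs(S[:,1]-y)<.005]
            if len(s)>15: a,c=np.percentile(s[:,0],[1,99]); rows.append((y,a,c,c-a))
        print(nm); print(np.round(np.array(rows)*1000,1).tolist())
    S=Q[(Q[:,2]>.005)&(Q[:,2]<.03)]; print('ymin',np.percentile(S[:,1],[0.2,1]))
```

```text
w3 zmax hist [6744  566 1078 1247    0    0    0    0    0]
base
[[-160.0, 522.5, 583.9, 61.5], [-150.0, 515.6, 587.1, 71.5], [-140.0, 512.1, 585.7, 73.6], [-130.0, 511.2, 584.2, 73.0], [-120.0, 509.3, 582.6, 73.2], [-110.0, 508.3, 581.0, 72.7], [-100.0, 506.4, 579.5, 73.1], [-90.0, 505.4, 578.2, 72.8], [-80.0, 503.6, 576.9, 73.2], [-70.0, 502.5, 575.2, 72.8], [-60.0, 500.9, 573.7, 72.8], [-50.0, 499.0, 573.2, 74.1], [-40.0, 498.3, 572.1, 73.8], [-30.0, 547.7, 571.1, 23.4]]
lips
[[-160.0, 541.9, 548.7, 6.8], [-150.0, 540.1, 560.8, 20.8], [-140.0, 538.9, 559.5, 20.6], [-130.0, 537.8, 558.3, 20.5], [-120.0, 535.7, 557.1, 21.3], [-110.0, 534.4, 555.8, 21.4], [-100.0, 533.1, 553.2, 20.1], [-90.0, 531.3, 552.1, 20.7], [-80.0, 530.1, 550.7, 20.6], [-70.0, 528.8, 549.6, 20.8], [-60.0, 527.1, 548.3, 21.2], [-50.0, 525.8, 547.1, 21.3], [-40.0, 525.1, 544.6, 19.5]]
ymin [-0.16273663 -0.15951335]
w4 zmax hist [5848  269  626  916   44  194   14  957   52]
bridge ((527.2610473632812, 12.029991149902344), (57.72621536254883, 16.109115600585938), 8.212811470031738) 0.0766317778834025
base
[[-160.0
[... 538 characters left out ...]
, 41.6], [30.0, 487.5, 557.7, 70.2], [40.0, 486.8, 560.1, 73.2], [50.0, 485.2, 559.0, 73.8], [60.0, 483.5, 556.5, 73.0], [70.0, 483.2, 555.8, 72.6]]
lips
[[-150.0, 555.6, 561.4, 5.8], [-140.0, 554.6, 559.0, 4.4], [-130.0, 553.7, 558.1, 4.5], [-120.0, 552.7, 557.2, 4.5], [-110.0, 551.6, 554.9, 3.3], [-100.0, 550.7, 554.1, 3.4], [-60.0, 527.6, 547.1, 19.6], [-50.0, 525.6, 546.5, 20.9], [-40.0, 524.7, 545.6, 20.9], [-30.0, 522.7, 543.4, 20.7], [-20.0, 521.9, 542.5, 20.6], [-10.0, 519.9, 540.4, 20.5], [0.0, 505.7, 539.4, 33.7], [30.0, 514.4, 534.0, 19.5], [40.0, 512.5, 533.4, 20.8], [50.0, 511.7, 532.5, 20.7], [60.0, 509.9, 530.4, 20.5], [70.0, 509.7, 529.6, 19.9]]
ymin [-0.15583231 -0.15207436]
```

Run:
```python
from h import *
P=np.load('/tmp/w4.npz')['P']; im=np.load('/tmp/w4.npz')['im']
s=status.state(); r=R.from_quat(s['ee_rot'])
T=r.inv().apply((P-s['position']).reshape(-1,3))
k=(abs(T[:,1])<.013)&(T[:,0]>.018)&(T[:,0]<.08)&(abs(T[:,2])<.03); q=T[k]
print(len(q),'xmax',np.percentile(q[:,0],[98,99.5]))
for x in np.arange(.02,.065,.01):
    c=q[abs(q[:,0]-x)<.004]; print(round(x,3),len(c),np.round(np.percentile(c[:,1],[1,99])*1000,1),np.round(np.percentile(c[:,2],[2,10,50])*1000,1))
delta([.5415,-.087,.09],98)
```

```text
5059 xmax [0.05916119 0.05922757]
0.02 608 [-9.8  9.3] [-17.5 -17.1 -15.7]
0.03 902 [-10.2   9.6] [-17.7 -17.  -15.5]
0.04 954 [-9.8  9.4] [-17.7 -17.1 -15.7]
0.05 1024 [-10.    9.4] [-18.  -17.3 -15.9]
0.06 561 [-9.9  9.4] [-17.7 -16.7 -14.7]
d [0.0117 0.0211 0.2039] turn -3.61 yaw 94.39 pos [ 0.5218 -0.1002  0.294 ] t 5.92 F [-0.06 -0.39 -1.  ] w 0.0187 gf 31.3
```

{"op": "step_arm", "data": {
  "plan": [0.004,0.007,0.05,-1.5,0.008,0.014,0.1,-2.6,0.0117,0.021,0.15,-3.6,0.0117,0.021,0.19,-3.6,0.0117,0.021,0.204,-3.6,0.0117,0.021,0.204,-3.6,0.0117,0.021,0.204,-3.6,0.0117,0.021,0.204,-3.6]
}}

```text
t: 6.92
position: [0.5436, -0.0855, 0.0923]
ee_rot: [0.655, 0.755, 0.001, 0.001]
wrist_force: [0.2, -0.5, -0.6]
gripper_width: 0.0189
grasp_force: 31.3
```

```bash
python3 -c "
from h import *
delta([.5413,-.087,.03],98)"
```

```text
d [-0.0011 -0.0027  0.0623] turn 0.11 yaw 98.11 pos [ 0.5436 -0.0855  0.0923] t 6.92 F [ 0.21 -0.45 -0.57] w 0.0189 gf 31.3
```

{"op": "step_arm", "data": {
  "plan": [-0.001,-0.0025,0.025,0,-0.001,-0.0025,0.045,0,-0.001,-0.0025,0.058,0,-0.001,-0.0025,0.062,0,-0.001,-0.0025,0.062,0,-0.001,-0.0025,0.062,0,-0.001,-0.0025,0.062,0]
}}

```text
t: 7.8
position: [0.5406, -0.0867, 0.0293]
ee_rot: [0.655, 0.755, 0.0, 0.0]
wrist_force: [-0.1, 0.0, -1.7]
gripper_width: 0.0185
grasp_force: 31.3
```

```bash
python3 -c "
from h import *
delta([.5413,-.087,.025],98)"
```

```text
d [-0.0004  0.0006  0.0043] turn 0.12 yaw 98.12 pos [ 0.5406 -0.0867  0.0293] t 7.8 F [-0.14  0.03 -1.65] w 0.0185 gf 31.3
```

{"op": "step_arm", "data": {
  "plan": [0,0.0006,0.001,0,0,0.0006,0.002,0,0,0.0006,0.003,0,0,0.0006,0.003,0]
}}

```text
t: 8.3
position: [0.5413, -0.0865, 0.026]
ee_rot: [0.655, 0.755, 0.0, 0.0]
wrist_force: [0.9, -0.7, -0.1]
gripper_width: 0.0188
grasp_force: 32.0
```

```bash
python3 -c "
from h import *
delta([.5413,-.087,.025],98)"
```

```text
d [-0.0005 -0.0001  0.001 ] turn 0.13 yaw 98.13 pos [ 0.5413 -0.0865  0.026 ] t 8.3 F [ 0.85 -0.72 -0.12] w 0.0188 gf 32.0
```

{"op": "step_arm", "data": {
  "plan": [0,0,0,0,0,0,0,0,0,0,0,0,0,0,0,0],
  "grip": 0.6
}}

```text
t: 8.8
position: [0.5408, -0.0866, 0.0258]
ee_rot: [0.655, 0.755, -0.0, -0.0]
wrist_force: [-0.0, 0.2, -0.1]
gripper_width: 0.0511
grasp_force: 0.0
```

{"op": "step_arm", "data": {
  "plan": [0,0,-0.02,0,0,0,-0.05,0,0,0,-0.08,0,-0.05,0,-0.1,0,-0.09,0,-0.11,0,-0.105,0,-0.11,0,-0.105,0,-0.11,0,-0.105,0,-0.11,0]
}}

```text
t: 9.8
position: [0.5554, -0.1879, 0.1353]
ee_rot: [0.654, 0.756, 0.0, -0.001]
wrist_force: [0.1, -0.0, -0.6]
gripper_width: 0.0514
grasp_force: 0.0
```

Run:
```python
from h import *
delta([.529,.002,.03],98)
im,P=cloud('wrist'); save('w5.png',im,1.2); np.savez('/tmp/w5',im=im,P=P)
e=np.array([-np.sin(np.radians(7.95)),np.cos(np.radians(7.95)),0]); n=np.array([e[1],-e[0],0])
G=(P.reshape(-1,3)-[.5293,.0021,0]); G=np.c_[G@e,G@n,G[:,2]]
k=(abs(G[:,1])<.015)&(G[:,2]>.035)&(G[:,2]<.048)&(G[:,0]<0)&(G[:,0]>-.18); q=G[k]
r=cv2.minAreaRect((q[:,:2]*1000).astype(np.float32)); print('core in gauge',r,np.percentile(q[:,2],[50,99]),np.percentile(q[:,0],[.5,99.5]))
```

```text
d [0.1915 0.0014 0.1057] turn 0.3 yaw 98.3 pos [ 0.5554 -0.1879  0.1353] t 9.8 F [ 0.08 -0.02 -0.61] w 0.0514 gf 0.0
core in gauge ((-107.18771362304688, 0.045803070068359375), (19.458980560302734, 85.09423065185547), 89.7575912475586) [0.04098716 0.04340925] [-0.14916004 -0.06585074]
```

View pics/w5.png

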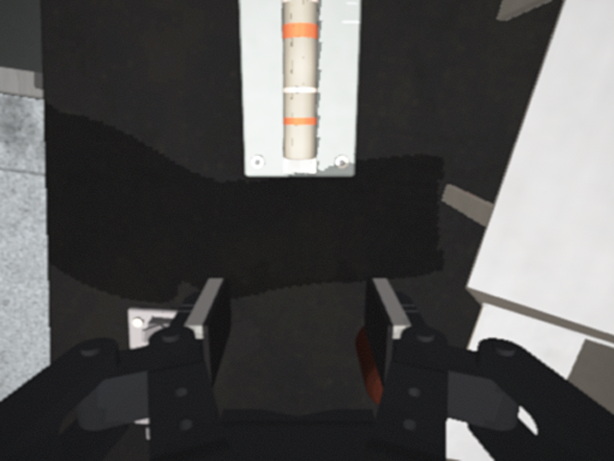

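The core lies in the groove: y 0.0 mm, top at 42 mm, rear face at x = -149 mm (299,160 in the picture), so its front is at about -29 mm. Next I'll shut the fingers and go behind it to push.

{"op": "step_arm", "data": {
  "plan": [0,0,0,0,0,0,0,0,0,0,0,0,0,0,0.02,0,0,0,0.04,0,0,0,0.06,0,0,0,0.06,0,0,0,0.06,0],
  "grip": 0,
  "squeeze": 40
}}

```text
t: 10.85
position: [0.5562, -0.1905, 0.0764]
ee_rot: [0.655, 0.755, 0.0, 0.0]
wrist_force: [0.5, -0.4, 0.4]
gripper_width: 0.0004
grasp_force: 0.0
```

```bash
python3 -c "
from h import *
delta([.5535,-.1712,.029],98)"
```

```text
d [ 0.0195 -0.      0.0474] turn 0.13 yaw 98.13 pos [ 0.5562 -0.1905  0.0764] t 10.85 F [ 0.51 -0.43  0.35] w 0.0004 gf 0.0
```

{"op": "step_arm", "data": {
  "plan": [0,0,0.02,0,0.005,0,0.04,0,0.012,0,0.047,0,0.0185,0,0.047,0,0.0185,0,0.047,0,0.0185,0,0.047,0]
}}

```text
t: 11.6
position: [0.5536, -0.1726, 0.0295]
ee_rot: [0.655, 0.755, 0.0, 0.001]
wrist_force: [0.3, -0.4, 0.3]
gripper_width: 0.0002
grasp_force: 0.0
```

```bash
cat >> h.py <<'E'
def push():
    s=status.state(); a=np.radians(7.95); e=np.array([-np.sin(a),np.cos(a),0]); n=np.array([e[1],-e[0],0]); p=s['position']-[.5293,.0021,0]
    print('gx %.2f gy %.2f z %.2f mm  push %.2f lat %.2f up %.2f t %.2f'%(p@e*1e3,p@n*1e3,p[2]*1e3,-s['wrist_force']@e,s['wrist_force']@n,s['wrist_force'][2],s['t']))
E
python3 -c "
from h import *
push()"
```

```text
gx -176.34 gy -0.10 z 29.53 mm  push 0.38 lat 0.22 up 0.28 t 11.60
```

{"op": "step_arm", "data": {
  "plan": [0.004,0,0,0,0.008,0,0,0,0.012,0,0,0,0.016,0,0,0,0.02,0,0,0,0.024,0,0,0,0.028,0,0,0,0.032,0,0,0,0.036,0,0,0]
}}

```text
t: 12.72
position: [0.5479, -0.1364, 0.0288]
ee_rot: [0.655, 0.755, -0.0, 0.0]
wrist_force: [0.1, -1.3, -0.7]
gripper_width: -0.0001
grasp_force: 0.6
```

Run:
```python
from h import *
push()
im,P=cloud('wrist'); save('w6.png',im,1.2); np.savez('/tmp/w6',im=im,P=P); push()
a=np.radians(7.95); e=np.array([-np.sin(a),np.cos(a),0]); n=np.array([e[1],-e[0],0])
G=(P.reshape(-1,3)-[.5293,.0021,0]); G=np.c_[G@e,G@n,G[:,2]]
def rep(nm,k): q=G[k]; print(nm,len(q),np.round(np.percentile(q,[1,50,99],0)*1000,1).tolist())
c=abs(G[:,1])<.008
rep('core',c&(G[:,2]>.035)&(G[:,2]<.047)&(G[:,0]<0.0)&(G[:,0]>-.12))
rep('clamp',(abs(G[:,1])<.026)&(G[:,2]>.049)&(G[:,2]<.057)&(G[:,0]>.04)&(G[:,0]<.12))
rep('pad',c&(G[:,2]>.035)&(G[:,2]<.044)&(G[:,0]>.02)&(G[:,0]<.1))
```

```text
gx -139.72 gy -0.74 z 28.78 mm  push 1.30 lat -0.08 up -0.74 t 12.72
gx -138.83 gy -0.68 z 28.78 mm  push 0.48 lat -0.80 up -0.52 t 12.78
core 8885 [[-119.0, -7.8, 37.7], [-74.3, -0.0, 41.3], [-39.9, 7.8, 43.4]]Traceback (most recent call last):
  File "<stdin>", line 9, in <module>
  File "<stdin>", line 6, in rep
    return _quantile_unchecked(
        a, q, axis, out, overwrite_input, method, keepdims, weights)
    return _ureduce(a,
                    func=_quantile_ureduce_func,
    ...<5 lines>...
                    overwrite_input=overwrite_input,
                    method=method)
    r = func(a, **kwargs)
    result = _quantile(arr,
                       quantiles=q,
    ...<2 lines>...
                       out=out,
                       weights=wgt)
    slices_having_nans = np.isnan(arr[-1, ...])
                                  ~~~^^^^^^^^^
IndexError: index -1 is out of bounds for axis 0 with size 0
```

View pics/w6.png

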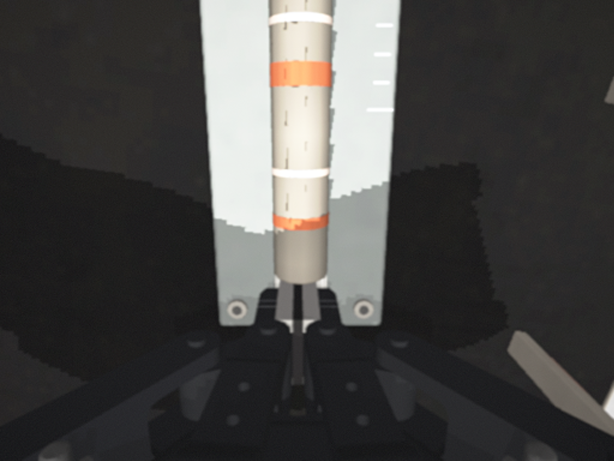

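The fingertips (297,290) are against the core's rear face (300,282), and the core is in line with the groove. I'm pushing on under the hold-down.

{"op": "step_arm", "data": {
  "plan": [0.002,0,0,0,0.004,0,0,0,0.006,0,0,0,0.008,0,0,0,0.01,0,0,0,0.012,0,0,0,0.014,0,0,0,0.016,0,0,0,0.018,0,0,0,0.02,0,0,0,0.022,0,0,0,0.024,0,0,0]
}}

```text
t: 14.28
position: [0.5445, -0.1127, 0.0288]
ee_rot: [0.655, 0.755, -0.0, 0.0]
wrist_force: [0.4, -4.2, -0.3]
gripper_width: 0.0
grasp_force: 2.3
```

Run:
```python
from h import *
push()
a=np.radians(7.95); e=np.array([-np.sin(a),np.cos(a),0]); n=np.array([e[1],-e[0],0])
for f in('w4','top','w6'):
    P=np.load(f'/tmp/{f}.npz')['P']
    G=(P.reshape(-1,3)-[.5293,.0021,0]); G=np.c_[G@e,G@n,G[:,2]]
    def rep(nm,k):
        q=G[k]
        if len(q): print(f,nm,len(q),np.round(np.percentile(q,[1,50,99],0)*1000,1).tolist())
    rep('core',(abs(G[:,1])<.006)&(G[:,2]>.036)&(G[:,2]<.047)&(G[:,0]<0.0)&(G[:,0]>-.135))
    rep('clamp',(abs(G[:,1])<.024)&(G[:,2]>.05)&(G[:,2]<.057)&(G[:,0]>.05)&(G[:,0]<.12))
    rep('pad',(abs(G[:,1])<.007)&(G[:,2]>.034)&(G[:,2]<.044)&(G[:,0]>.025)&(G[:,0]<.1))
```

```text
gx -115.82 gy -0.78 z 28.82 mm  push 4.25 lat -0.15 up -0.28 t 14.28
w4 pad 99 [[54.6, -7.0, 34.1], [57.4, -0.5, 39.5], [62.9, 6.0, 42.5]]
top clamp 56 [[76.1, -23.5, 50.3], [85.2, -4.2, 51.7], [95.5, 17.4, 56.3]]
top pad 13 [[54.5, -6.5, 34.8], [64.4, -2.4, 37.9], [76.4, 4.5, 43.4]]
w6 core 7518 [[-129.0, -5.9, 39.5], [-78.7, -0.0, 41.7], [-40.0, 5.9, 44.6]]
```

{"op": "step_arm", "data": {
  "plan": [0.0025,0,0,0,0.005,0,0,0,0.0075,0,0,0,0.01,0,0,0,0.0125,0,0,0,0.015,0,0,0,0.0175,0,0,0,0.02,0,0,0,0.0225,0,0,0,0.025,0,0,0,0.0275,0,0,0,0.03,0,0,0]
}}

```text
t: 15.78
position: [0.5402, -0.083, 0.0288]
ee_rot: [0.655, 0.755, -0.0, -0.0]
wrist_force: [-0.1, -5.5, 0.9]
gripper_width: 0.0002
grasp_force: 2.5
```

{"op": "step_arm", "data": {
  "plan": [0.001,0,0,0,0.002,0,0,0,0.003,0,0,0,0.004,0,0,0]
}}

```text
t: 16.27
position: [0.5396, -0.0793, 0.0288]
ee_rot: [0.655, 0.755, -0.0, 0.0]
wrist_force: [0.3, -5.6, 1.0]
gripper_width: -0.0001
grasp_force: 2.5
```

```bash
python3 -c "
from h import *
push()"
```

```text
gx -82.06 gy -1.02 z 28.76 mm  push 5.56 lat -0.49 up 1.00 t 16.27
```

{"op": "step_arm", "data": {
  "plan": [0.0005,0,0,0,0.001,0,0,0,0.0015,0,0,0,0.002,0,0,0,0.0025,0,0,0,0.003,0,0,0]
}}

```text
t: 17.02
position: [0.5392, -0.0763, 0.0288]
ee_rot: [0.655, 0.755, -0.0, 0.0]
wrist_force: [-0.5, -5.0, 0.2]
gripper_width: -0.0
grasp_force: 2.5
```

{"op": "step_arm", "data": {
  "plan": [0.0005,0,0,0,0.001,0,0,0]
}}

```text
t: 17.27
position: [0.5391, -0.0753, 0.0287]
ee_rot: [0.655, 0.755, -0.0, -0.0]
wrist_force: [-0.7, -5.4, 1.2]
gripper_width: 0.0002
grasp_force: 2.5
```

{"op": "step_arm", "data": {
  "plan": [0.0005,0,0,0,0.001,0,0,0]
}}

```text
t: 17.52
position: [0.5389, -0.0743, 0.0288]
ee_rot: [0.655, 0.755, -0.0, -0.0]
wrist_force: [-0.1, -3.9, 0.9]
gripper_width: 0.0003
grasp_force: 2.5
```

```bash
python3 -c "
from h import *
push()"
```

```text
gx -77.04 gy -1.03 z 28.77 mm  push 3.81 lat -0.60 up 0.92 t 17.52
```

{"op": "step_arm", "data": {
  "plan": [0.0004,0,0,0,0.0008,0,0,0]
}}

```text
t: 17.77
position: [0.5388, -0.0735, 0.0288]
ee_rot: [0.655, 0.755, -0.0, -0.0]
wrist_force: [0.0, -5.2, -0.0]
gripper_width: -0.0003
grasp_force: 2.5
```

{"op": "step_arm", "data": {
  "plan": [0.0004,0,0,0,0.0008,0,0,0]
}}

```text
t: 18.02
position: [0.5387, -0.0728, 0.0288]
ee_rot: [0.655, 0.755, -0.0, 0.0]
wrist_force: [0.1, -5.1, 1.3]
gripper_width: -0.0002
grasp_force: 2.6
```

{"op": "step_arm", "data": {
  "plan": [0.0004,0,0,0,0.0008,0,0,0]
}}

```text
t: 18.27
position: [0.5386, -0.0721, 0.0288]
ee_rot: [0.655, 0.755, -0.0, 0.0]
wrist_force: [0.4, -4.8, 1.1]
gripper_width: 0.0002
grasp_force: 2.6
```

{"op": "step_arm", "data": {
  "plan": [0.0004,0,0,0,0.0006,0,0,0]
}}

```text
t: 18.52
position: [0.5385, -0.0715, 0.0288]
ee_rot: [0.655, 0.755, -0.0, 0.0]
wrist_force: [-0.9, -4.2, 0.7]
gripper_width: -0.0001
grasp_force: 2.6
```

{"op": "step_arm", "data": {
  "plan": [0.0003,0,0,0,0.0005,0,0,0]
}}

```text
t: 18.77
position: [0.5385, -0.071, 0.0288]
ee_rot: [0.655, 0.755, -0.0, 0.0]
wrist_force: [0.5, -5.7, 0.8]
gripper_width: 0.0
grasp_force: 2.6
```

{"op": "step_arm", "data": {
  "plan": [0.0002,0,0,0,0.0004,0,0,0]
}}

```text
t: 19.02
position: [0.5384, -0.0707, 0.0288]
ee_rot: [0.655, 0.755, -0.0, 0.0]
wrist_force: [-0.4, -5.0, 0.6]
gripper_width: 0.0001
grasp_force: 2.6
```

{"op": "step_arm", "data": {
  "plan": [0.0002,0,0,0,0.0003,0,0,0]
}}

```text
t: 19.27
position: [0.5384, -0.0703, 0.0288]
ee_rot: [0.655, 0.755, -0.0, 0.0]
wrist_force: [0.0, -5.5, 1.2]
gripper_width: -0.0005
grasp_force: 2.7
```

{"op": "step_arm", "data": {
  "plan": [0.0002,0,0,0,0.0003,0,0,0]
}}

```text
t: 19.52
position: [0.5384, -0.0702, 0.0288]
ee_rot: [0.655, 0.755, -0.0, 0.0]
wrist_force: [-0.2, -6.5, 1.4]
gripper_width: 0.0004
grasp_force: 2.9
```

{"op": "step_arm", "data": {
  "plan": [0.0002,0,0,0,0.0003,0,0,0]
}}

```text
t: 19.77
position: [0.5383, -0.0702, 0.0288]
ee_rot: [0.655, 0.755, -0.0, 0.0]
wrist_force: [-0.6, -6.3, 1.8]
gripper_width: 0.0001
grasp_force: 3.1
```

{"op": "step_arm", "data": {
  "plan": [0.0002,0,0,0,0.0003,0,0,0]
}}

```text
t: 20.02
position: [0.5383, -0.0701, 0.0288]
ee_rot: [0.655, 0.755, -0.001, 0.0]
wrist_force: [0.3, -7.4, 0.5]
gripper_width: 0.0003
grasp_force: 3.2
```

The stop is felt: the TCP stalls while the push rises by about 2 N per mm. Drag was about 5.1 N, so I'm aiming for about 11 N.

{"op": "step_arm", "data": {
  "plan": [0.0003,0,0,0,0.0006,0,0,0,0.0008,0,0,0,0.0008,0,0,0]
}}

```text
t: 20.52
position: [0.5383, -0.07, 0.0288]
ee_rot: [0.656, 0.755, -0.001, 0.001]
wrist_force: [0.1, -7.8, 0.9]
gripper_width: 0.0
grasp_force: 3.7
```

{"op": "step_arm", "data": {
  "plan": [0.0002,0,0,0,0.0004,0,0,0,0.0006,0,0,0,0.0006,0,0,0]
}}

```text
t: 21.02
position: [0.5382, -0.0698, 0.0288]
ee_rot: [0.656, 0.755, -0.001, 0.001]
wrist_force: [1.0, -9.3, 1.0]
gripper_width: 0.0006
grasp_force: 4.1
```

{"op": "step_arm", "data": {
  "plan": [0.0003,0,0,0,0.0006,0,0,0,0.0008,0,0,0,0.0008,0,0,0,0.0008,0,0,0]
}}

```text
t: 21.65
position: [0.5382, -0.0696, 0.0288]
ee_rot: [0.656, 0.755, -0.001, 0.001]
wrist_force: [0.7, -9.0, 0.3]
gripper_width: -0.0004
grasp_force: 4.6
```

{"op": "step_arm", "data": {
  "plan": [0.0002,0,0,0,0.0004,0,0,0,0.0004,0,0,0,0.0004,0,0,0]
}}

```text
t: 22.15
position: [0.5382, -0.0695, 0.0288]
ee_rot: [0.656, 0.755, -0.001, 0.001]
wrist_force: [1.3, -9.3, 0.0]
gripper_width: -0.0004
grasp_force: 4.9
```

```bash
python3 -c "
from h import *
push()"
```

```text
gx -72.19 gy -1.09 z 28.82 mm  push 9.41 lat 0.01 up 0.02 t 22.15
```

{"op": "step_arm", "data": {
  "plan": [0.0003,0,0,0,0.0006,0,0,0,0.001,0,0,0,0.001,0,0,0,0.001,0,0,0,0.001,0,0,0]
}}

```text
t: 22.9
position: [0.5382, -0.0693, 0.0289]
ee_rot: [0.656, 0.754, -0.002, 0.002]
wrist_force: [2.1, -11.1, -0.1]
gripper_width: 0.0
grasp_force: 5.5
```

{"op": "step_arm", "data": {
  "plan": [0.0002,0,0,0,0.0004,0,0,0,0.0004,0,0,0,0.0004,0,0,0,0.0004,0,0,0]
}}

```text
t: 23.52
position: [0.5382, -0.0693, 0.0288]
ee_rot: [0.656, 0.754, -0.002, 0.002]
wrist_force: [1.4, -11.4, 1.2]
gripper_width: 0.0
grasp_force: 5.8
```

```bash
python3 -c "
from h import *
push()"
```

```text
gx -71.92 gy -1.10 z 28.85 mm  push 11.50 lat -0.23 up 1.24 t 23.52
```

The push is 11.3 N, which is 6 N over the drag, and it has been held. Next I'll back off along the groove, then rise clear.

{"op": "step_arm", "data": {
  "plan": [-0.002,0,0,0,-0.005,0,0,0,-0.01,0,0,0,-0.02,0,0,0,-0.03,0,0,0,-0.03,0,-0.02,0,-0.03,0,-0.06,0,-0.04,0,-0.11,0,-0.04,0,-0.16,0,-0.04,0,-0.2,0,-0.04,0,-0.2,0,-0.04,0,-0.2,0]
}}

```text
t: 25.02
position: [0.5428, -0.1054, 0.2282]
ee_rot: [0.655, 0.755, -0.0, -0.0]
wrist_force: [-0.2, 0.0, -1.1]
gripper_width: 0.0
grasp_force: 0.0
```

Run:
```python
from h import *
push()
im,P=cloud('wrist'); save('w7.png',im,1.2)
a=np.radians(7.95); e=np.array([-np.sin(a),np.cos(a),0]); n=np.array([e[1],-e[0],0])
G=(P.reshape(-1,3)-[.5293,.0021,0]); G=np.c_[G@e,G@n,G[:,2]]
q=G[(abs(G[:,1])<.012)&(G[:,2]>.036)&(G[:,2]<.046)&(G[:,0]<0.0)&(G[:,0]>-.135)]
print(np.round(np.percentile(q,[.5,50,99.5],0)*1000,1).tolist())
q=G[(abs(G[:,1])<.006)&(G[:,2]>.035)&(G[:,2]<.046)&(G[:,0]>.02)&(G[:,0]<.075)]; print(np.round(np.percentile(q[:,0],[1,99]),4) if len(q) else 0)
```

```text
gx -108.30 gy -1.53 z 228.16 mm  push -0.05 lat -0.19 up -1.08 t 25.02
[[-61.2, -9.3, 36.1], [-29.8, 0.1, 40.9], [-0.2, 8.9, 43.9]]
[0.0246 0.0393]
```

View pics/w7.png

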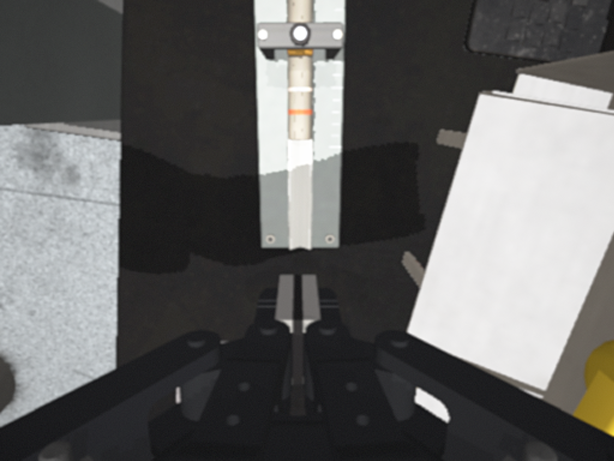

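The picture shows the core under the bridge (300,35), straight in the groove, with its rear face at (299,138), x = -61 mm. That puts its front at about 58.5 mm, the home position of the pad, and the robot is clear of everything.

```bash
python3 -c "
from h import *
print(finish_job())"
```

```text
the job is handed in; nothing more can be done
None
```

The core lies in the gauge under the hold-down, blue-banded end against the stop. It was pressed there with about 11.3 N (about 6 N over the drag of about 5 N), then released, and the job is handed in; no verdict was returned.

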